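# Rock a plaster mould out of its foam and turn it over onto the rest

## Task

The white plaster mould half lies hollow side down in its tight foam cutout. Press down its end at the thumb scoop until it rocks over and stays tilted by itself with the other end raised, then take it by the raised end and turn it over, setting it gently on the slanted wooden rest with its hollow side up and one short end against the ledge. Let go, and leave everything else on the table where it is.

Things in the scene. Friction and masses are not known exactly. Their poses are not given: they have to be found in the camera images.
- mould_mid (a point): centre (half-way through the thickness) of the white plaster mould half, a slab 140 (its x) x 100 (y) x 28 mm (z), about 0.4 kg. Its +z face is the plain flat back, up at the start; its -z face has a hollow 108 x 70 mm, 12 mm deep, with a hand in relief. Its +x end is the one at the thumb scoop at the start.
- tray: grey foam block in a plywood case, fixed, 197 x 150 mm, 84 mm tall. Origin on the table under the ridge on which the mould rocks; +x points to the thumb scoop, a 50 mm wide slot through the end wall at x = 69 to 92 mm. Cutout: x = -81 to 68 mm, 106 mm wide, floor 62 mm high for x below 0, only 10 mm (a deep well) for x above 0. The mould starts centred at x = -8, z = 76 mm.
- tray_press (a point): fixed point of the tray at its x = 45, y = 0, z = 90 mm: where to press on the mould's back (its start height; 6 mm above the foam). A few N down for 30 to 36 mm here carry the mould past its balance; it then falls until its low end stands in the well and stays at 45 to 57 degrees to the level, its raised end (towards the tray's -x) about 130 mm above the table.
- rest: light wooden slanted rest, 150 mm wide (its y), fixed; origin on the table under its middle. Its board climbs towards its +x at 40 degrees to the level. The base plate spans x = -70 to 60 mm and is 10 mm high.
- rest_foot (a point): inner corner of the rest, mid-width, where the board's top face meets the ledge, at x = -50, z = 50 mm of rest, with the rest's axes (x level, towards the high side). From here the board's face runs 90 mm up the 40 degree slope; the ledge stands 24 mm out from the board at a right angle. A mould lying on it overhangs the board's upper edge by 50 mm.
- cast_hand: finished plaster cast of a raised hand on a round 100 mm base, about 135 mm tall; bystander; origin under its base
- water: clear bottle, 64 mm across, 200 mm tall; bystander; origin at its foot
- jar: low white closed jar, 60 mm across, 75 mm tall, standing farther back between the foam case and the wooden rest; bystander; origin at its foot
- shard: broken terracotta-coloured shard, about 60 x 50 x 42 mm, lying beside the foam case; bystander; origin under its centre
- shard_b: flat terracotta-coloured shard, about 65 x 45 x 20 mm, lying beside the foam case on the robot's side; bystander; origin under its centre
- pot: small open grey pot, 60 mm across, 60 mm tall, beside the wooden rest; bystander; origin at its foot
- spatula: spatula lying between the foam case and the wooden rest, pointing away from the robot, 280 mm long, blade 65 mm wide; bystander; origin under its centre

How it is judged (in metres and radians):
On the way:
1. the mould is rocked up in its cutout and stays tilted by itself, untouched: raised end out of the foam, low end still down in the well (angle between mould_mid's own z axis and vertical between 0.6 and 1.2 rad and x of mould_mid in the frame of tray between -0.04 and 0.05 m and y of mould_mid in the frame of tray between -0.03 and 0.03 m and z of mould_mid in the frame of tray below 0.125 m and contact force between mould and the fingers below 0.1 N and linear speed of mould below 0.03 m/s), for 0.2 s.
At the end, for the whole second after the job is handed in: The mould lies at rest, released, flat on the slanted board with its hollow side up (turned 132 to 148 degrees from where it began), a short end down at the ledge (centre within about 16 mm of its place along the slope), within 35 mm of mid-width and 0.2 rad of square (angle between mould_mid's own z axis and vertical between 2.3 and 2.58 rad and x of mould_mid in the frame of rest_foot between 0.03 and 0.062 m and z of mould_mid in the frame of rest_foot between 0.042 and 0.075 m and y of mould_mid in the frame of rest_foot between -0.035 and 0.035 m and angle between the y axis of mould_mid and the y axis of rest_foot, either way round below 0.2 rad and linear speed of mould below 0.02 m/s and angular speed of mould below 0.1 rad/s and contact force between mould and the fingers below 0.1 N); the robot touches nothing.
It fails at once if the mould is dropped or thrown (moves faster than 0.7 m/s untouched by the fingers) (linear speed of mould above 0.7 m/s and contact force between mould and the fingers below 0.05 N).
It fails at once if another thing on the table is shifted by more than 30 mm (distance of any of cast_hand, water, jar, shard, shard_b, pot, spatula from where it was at the start of the episode above 0.03 m).
It also fails if it takes over 61 s, if anything falls off the work surface, if the arm or the gripper's body presses on something with over 40 N, if the wrist force passes 120 N, or if a joint passes its speed limit or range.

## Robot

A 6-joint arm with a two-finger parallel gripper is mounted at the origin on the work surface. World frame = base frame: x ahead of the robot, y to its left, z up, the work surface at z = 0. Lengths are in mm, angles in rad, forces in N, time in s.
With the tool pointing down it reaches from about 300 to 775 mm from the base axis. Payload 14.6 kg.
Tool frame: the origin (TCP) lies on the front face of the gripper's body, between the roots of the fingers; the fingertips stand 97 mm ahead of it and the grasp point (between the pads) lies 78 mm ahead of it; z points along the fingers, y is the line along which they close (so a half turn about z gives the same grasp; the last joint's range is limited). The gripper opens to 94 mm and grips with 3 to 60 N. Pads are 16 mm wide; open, the fingers measure 119 mm over their backs; the gripper's body (75 mm by 177 mm) begins 78 mm behind the grasp point.
Start: joints at [1.057, 0.3, 1.521, -0, 1.321, -0.067], TCP at [237.641, 496.001, 302.646] pointing down, gripper open.
Joint ranges: [-3.03, 3.03], [-0.79, 2.21], [0.23, 2.52], [-1.04, 4.18], [0, 3.07], [-2.55, 2.55]. Speed limits (rad/s): [2.22, 2.22, 2.57, 3.14, 3.14, 3.14].

## Interface

Orientations are given as [roll, pitch, yaw] about the fixed x, y, z axes, in that order (R = Rz(yaw) Ry(pitch) Rx(roll)).
In Python, from cell import * gives the robot as it stands.
- The arm moves only by the tool carry_out, never from a script. Its arguments are lists of equal length, an entry for each row: "slide": the shift along the world's x, y, z scaled (see below), a list of three; "dr": the turn, a rotation vector about the world's x, y, z scaled (see below), a list of three; "gripper": the opening in per cent of the stroke, from 0 (shut) to 100 (fully open). A call has 1 to 10 rows; each row is the pose to reach, as a shift and turn from the pose commanded when the call began, turning the shorter way round; what a row does not reach only later rows make up. The controller multiplies each number of a shift by 0.25 m and each number of a turn by 360 degrees. A row lasts 1/12 s, in which the tool goes at most 41.7 mm and 7.16 degrees, less where a joint would pass 70% of its speed; a pose out of reach is approached as far as the arm can. A call with a number of a shift or a turn outside -1 to 1 is refused whole. A call with a gripper value outside its range is refused whole. The fingers move at their own pace and stop on an object; "newtons" is the grip in N (left out, the last holds). Time passes only in rows, so rows that repeat a pose let the fingers close. It gives the time, the measured TCP pose, the force, the opening and the grip force at its end, in the units of the state.
- read_state(): the state, without advancing time (a new reading comes with each control period).
- camera(name): name is "scene" or "top" or "wrist"; returns the picture (420x560x3 uint8, red, green, blue); there is no depth.
- camera_model(name): a dict with "vfov" (degrees; the focal length in pixels is half the picture's height over the tangent of half this angle, whatever the lens; pixels are square), "cx", "cy" (the principal point, pixels), "k1" (the pictures are not rectified: a ray, as slopes to the right and down, at radius r is drawn at 1 + k1 r^2 times it, then the intrinsics apply), "R" (3x3) and "t" (3): a world point X has camera coordinates R X + t. Camera axes: x right, y down, z forward; pixel columns grow to the right and rows downward; lengths in mm; the calibration is good to about 2 mm. A picture is of the moment at which its call begins: read the wrist's pose just before it. camera_model takes no time and is no camera call; for the wrist camera it gives the pose at the moment of the call.
- sign_off(): hands the job in; it is judged then, once.
The state is a dict: "clock": time; "joints": joint angles; "qd": joint speeds; "effort": joint torques, N m; "eef_pos": TCP position; "eef_rot": TCP orientation; "wrist_force": force on the tool from outside, world axes, zero at the start; "moment": the same for the moment, N m; "finger_gap": finger opening in mm; "finger_force": force on a finger pad.
Only numpy, scipy, OpenCV 4.12 (cv2) and the standard library are available. Lean on these libraries where they do the work, as an engineer would, in place of code of your own. Each camera call takes 0.05 s, during which the arm holds its last target. There are 200 camera calls.

## Working session

There is one attempt and no reset: what is moved stays moved. The work goes in short steps, Python scripts to look and compute and a tool call to move; the robot and the scene stay as the last step left them, time stands still between calls to the robot, and variables do not carry over. Pictures are saved under pics/ and viewed, at most 10 in all, crops included, and the job is handed in when it is done.

Besides the shell and the picture viewer there is one more tool, called after "Request:" in YAML: its name, and indented under it one key for each argument. carry_out: Moves the arm, as the interface text tells. Its arguments: {"type":"object","properties":{"slide":{"type":"array","items":{"type":"array","items":{"type":"number","minimum":-1,"maximum":1}}},"dr":{"type":"array","items":{"type":"array","items":{"type":"number","minimum":-1,"maximum":1}}},"gripper":{"type":"array","items":{"type":"number"}},"newtons":{"type":"number"}},"required":["slide","dr","gripper"]}

```bash
mkdir -p pics; ls; python3 - <<'E'
from cell import *
import cv2,numpy as np
for n in ["scene","top"]:
    im=camera(n); np.save(f"pics/{n}0.npy",im); cv2.imwrite(f"pics/{n}0.png",im[:,:,::-1])
    m=camera_model(n); print(n,m)
s=read_state(); print(s)
E
```

```text
pics
scene {'vfov': 50.6215397949742, 'cx': 282.3698823894202, 'cy': 203.90560615167385, 'k1': -0.12680730854571223, 'R': array([[-0.31972789,  0.94744334,  0.01118881],
       [ 0.80743667,  0.27862181, -0.52001529],
       [-0.49580248, -0.15722914, -0.85408366]]), 't': array([  89.70334046, -443.08855282, 1527.74478712])}
top {'vfov': 55.55709933627567, 'cx': 278.1896747950274, 'cy': 209.6450458314731, 'k1': -0.06524224852662082, 'R': array([[ 0.03038363, -0.99932166, -0.02081017],
       [-0.99292896, -0.02778588, -0.11541241],
       [ 0.11475589,  0.02416967, -0.99309965]]), 't': array([ 84.56876654, 563.65760604, 972.4507306 ])}
{'clock': 0.1, 'joints': array([ 1.05738204e+00,  3.00380528e-01,  1.52151700e+00, -2.26538786e-05,
        1.32068061e+00, -6.65884940e-02]), 'qd': array([ 0.00133981, -0.00164318,  0.0004563 , -0.00156731, -0.00050739,
       -0.00083466]), 'effort': array([ 3.40261919e-03, -5.32649839e+01, -3.53281224e+01,  7.10023125e-02,
        2.34827958e-02, -2.49828787e-05]), 'eef_pos': array([237.59214894, 495.88544541, 302.16306581]), 'eef_rot': array([-3.14060789e+00, -4.36787114e-05,  2.69477246e+00]), 'wrist_force': array([0.10894715, 0.59122388, 0.91653699]), 'moment': array([-0.02231457, -0.03014243,  0.00297399]), 'finger_force': 0.0, 'finger_gap': 93.9448250523745}
```

View pics/scene0.png

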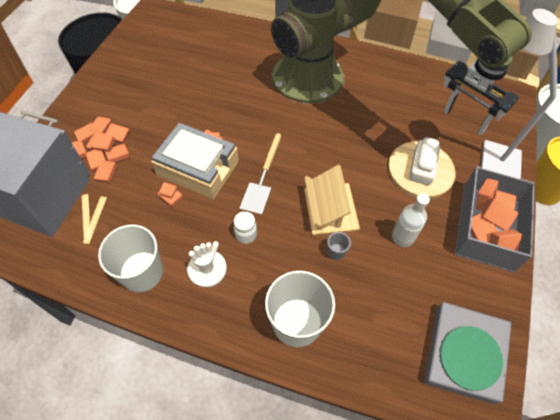

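View pics/top0.png

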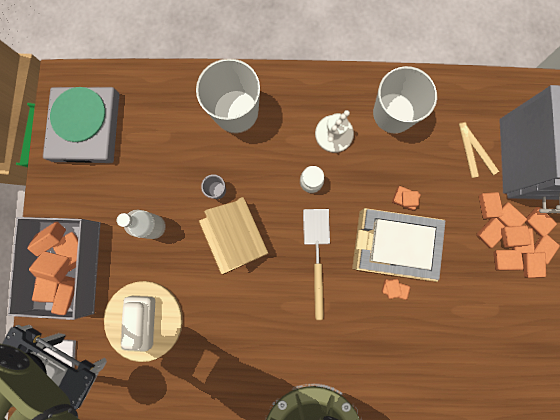

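```bash
cat > h.py <<'E'
from cell import *
import cv2,numpy as np
def K(m):
    f=210/np.tan(np.radians(m['vfov']/2)); return np.array([[f,0,m['cx']],[0,f,m['cy']],[0,0,1]])
def D(m): return np.array([m['k1'],0,0,0,0.])
def ray(m,uv):
    n=cv2.undistortPoints(np.array(uv,float).reshape(-1,1,2),K(m),D(m)).reshape(-1,2)
    d=np.c_[n,np.ones(len(n))]@m['R']; return -m['R'].T@m['t'],d
def onz(m,uv,z):
    c,d=ray(m,uv); return c+d*((z-c[2])/d[:,2])[:,None]
def proj(m,X):
    return cv2.projectPoints(np.array(X,float).reshape(-1,3),cv2.Rodrigues(m['R'])[0],m['t'].astype(float),K(m),D(m))[0].reshape(-1,2)
def tri(m1,u1,m2,u2):
    out=[]
    for a,b in zip(u1,u2):
        A=[];B=[]
        for m,u in((m1,a),(m2,b)):
            c,d=ray(m,[u]);d=d[0]/np.linalg.norm(d[0]);P=np.eye(3)-np.outer(d,d);A.append(P);B.append(P@c)
        A=np.vstack(A);B=np.hstack(B);x,r,_,_=np.linalg.lstsq(A,B,rcond=None);out.append(np.r_[x,np.sqrt(r)])
    return np.array(out)
E
python3 - <<'E'
import cv2,numpy as np
t=cv2.imread('pics/top0.png');s=cv2.imread('pics/scene0.png')
c=lambda im,x,y,w,h:cv2.resize(im[y:y+h,x:x+w],(400,300),interpolation=cv2.INTER_CUBIC)
cv2.imwrite('pics/c1.png',np.vstack([np.hstack([c(t,190,180,100,75+25),c(t,345,180,110,100)]) ,np.hstack([c(s,280,140,120,120),c(s,145,110,100,100)])]))
E
```

```text
(no output)
```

View pics/c1.png

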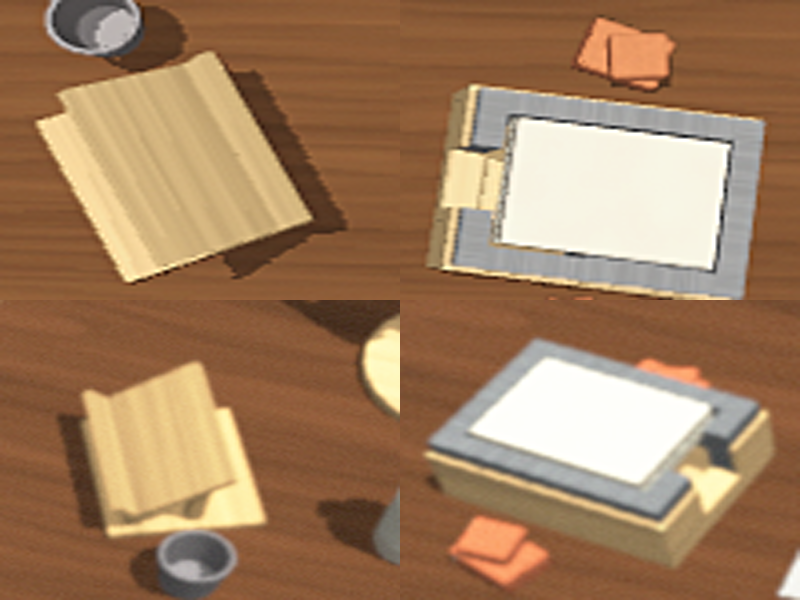

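```bash
python3 - <<'E'
from h import *
T=camera_model('top');S=camera_model('scene')
def white(n,box):
    im=np.load(f'pics/{n}0.npy').astype(int);x,y,w,h=box
    m=np.zeros(im.shape[:2],np.uint8);m[y:y+h,x:x+w]=((im.min(2)>205)[y:y+h,x:x+w]&((im.max(2)-im.min(2))[y:y+h,x:x+w]<40))
    c=max(cv2.findContours(m,0,1)[0],key=cv2.contourArea);return c.reshape(-1,2)
for n,m,b in(('top',T,(360,205,90,80)),('scene',S,(150,120,95,75))):
    c=white(n,b);P=onz(m,c,90)[:,:2].astype(np.float32)
    print(n,'mould',cv2.minAreaRect(P))
# manual crops
q=np.array([[513,117],[733,142],[716,270],[495,243]],float)-[400,0]; q=q/[400/110,3]+[345,180]
print('mould manual',onz(T,q,90).round(1))
cr=lambda p:np.array(p,float)/[4,3]+[190,180]
b=onz(T,cr([[37,122],[128,280]]),10);print('base far',b.round(1),np.linalg.norm(b[0]-b[1]))
l=onz(T,cr([[215,52],[312,220]]),68.4);print('ledge top',l.round(1),np.linalg.norm(l[0]-l[1]))
u=onz(T,cr([[60,95]]),107.9);print('board upper',u)
# scene base corners far: (230,408)->,(265,523)
sc=lambda p:(np.array(p,float)-[0,300])/[400/120,300/120]+[280,140]
b2=onz(S,sc([[265,523],[107,532]]),10);print('scene base far/near on +x side',b2.round(1))
u2=onz(S,sc([[200,364],[235,485]]),107.9);print('scene board upper',u2.round(1))
# tray outer top corners, top crop
tq=(np.array([[472,86],[765,120],[745,299],[440,268]],float)-[400,0])/[400/110,3]+[345,180]
print('tray',onz(T,tq,84).round(1))
E
```

```text
top mould ((481.562744140625, -199.04302978515625), (138.6749267578125, 98.67717742919922), 82.92015075683594)
scene mould ((483.7253112792969, -200.89544677734375), (141.1459503173828, 102.16746520996094), 82.96116638183594)
mould manual [[ 538.6 -133.2   90. ]
 [ 522.7 -277.6   90. ]
 [ 422.  -265.5   90. ]
 [ 439.3 -122.    90. ]]
base far [[529.2 305.3  10. ]
 [396.2 239.9  10. ]] 148.19889590006105
ledge top [[584.9 185.4  68.4]
 [450.4 121.4  68.4]] 148.96582078790385
board upper [[542.76862634 270.87320408 107.9       ]]
scene base far/near on +x side [[534.5 307.6  10. ]
 [587.  188.1  10. ]]
scene board upper [[417.9 209.3 107.9]
 [555.6 273.  107.9]]
tray [[ 563.3 -107.4   84. ]
 [ 541.4 -301.5   84. ]
 [ 399.6 -286.6   84. ]
 [ 418.8  -87.7   84. ]]
```

```bash
cat >> h.py <<'E'
from scipy.spatial.transform import Rotation as Ro
def Rj(q,off): return Ro.from_euler('ZYZYZ',[q[0],q[1]+q[2],q[3],q[4],q[5]])*off
def rpy(r): return Ro.from_euler('xyz',r)
tx=np.array([.123,.992,0]);tx/=np.linalg.norm(tx)
tO=np.array([483.3,-192.1,0]); tyaw=np.arctan2(tx[1],tx[0])
ryaw=np.radians(115.3); rx=np.array([np.cos(ryaw),np.sin(ryaw),0]); foot=np.array([511.4,174.8,50.])
def Rm(yaw,tilt,flip=0):
    "tool orientation for mould tilted by tilt about its yawed y: tool z=mould x, tool y=+-mould z"
    M=(Ro.from_euler('ZY',[yaw,tilt])).as_matrix(); s=-1 if flip else 1
    z=M[:,0];y=s*M[:,2];return Ro.from_matrix(np.c_[np.cross(y,z),y,z])
E
python3 - <<'E'
from h import *
s=read_state();q=s['joints']
R=rpy(s['eef_rot']); off=(Rj(q,Ro.identity()).inv()*R); print('off',off.as_euler('xyz',degrees=True))
off=Ro.from_euler('z',np.round(off.as_euler('xyz')[2]/(np.pi/2))*np.pi/2)
def wrist(R,j1,b):
    a=(Ro.from_euler('ZY',[j1,b]).inv()*R*off.inv()).as_euler('ZYZ');return a
for f in(0,1):
    for nm,R,j1 in(('grasp',Rm(tyaw,np.radians(51),f),-.72),('mid',Rm((tyaw+ryaw)/2,np.radians(90),f),0.05),('place',Rm(ryaw,np.radians(140),f),.873)):
        print(f,nm,[wrist(R,j1,b).round(2) for b in(1.6,1.9)])
for k in(0,1):
    print('press',wrist(Ro.from_euler('xyz',[np.pi,0,tyaw+k*np.pi]),-.29,1.8).round(2), wrist(Ro.from_euler('xyz',[np.pi,0,tyaw+k*np.pi+np.pi/2]),-.29,1.8).round(2))
T=camera_model('top');S=camera_model('scene')
# bottle cap top, jar top, pot rim, cast hand base
print('bottle cap',onz(T,[[124,220]],200).round(),onz(S,[[420,203]],200).round(),'foot',onz(S,[[404,241]],5).round())
print('jar',onz(T,[[312,174]],75).round(),'pot',onz(T,[[213,185]],60).round(),'cast',onz(T,[[334,134]],5).round())
E
```

```text
Traceback (most recent call last):
  File "h.py", line 22, in Rj
    def Rj(q,off): return Ro.from_euler('ZYZYZ',[q[0],q[1]+q[2],q[3],q[4],q[5]])*off
                          ~~~~~~~~~~~~~^^^^^^^^^^^^^^^^^^^^^^^^^^^^^^^^^^^^^^^^^
  File "scipy/spatial/transform/_rotation.pyx", line 1413, in scipy.spatial.transform._rotation.Rotation.from_euler
ValueError: Expected axis specification to be a non-empty string of upto 3 characters, got ZYZYZ
```

```bash
sed -i "s/^def Rj.*/def Rj(q,off): return Ro.from_euler('ZYZ',[q[0],q[1]+q[2],q[3]])*Ro.from_euler('YZ',[q[4],q[5]])*off/" h.py
python3 - <<'E'
from h import *
s=read_state();q=s['joints']
R=rpy(s['eef_rot']); off=(Rj(q,Ro.identity()).inv()*R); print('off',off.as_euler('xyz',degrees=True))
off=Ro.from_euler('z',np.round(off.as_euler('xyz')[2]/(np.pi/2))*np.pi/2)
def wrist(R,j1,b):
    a=(Ro.from_euler('ZY',[j1,b]).inv()*R*off.inv()).as_euler('ZYZ');return a
for f in(0,1):
    for nm,R,j1 in(('grasp',Rm(tyaw,np.radians(51),f),-.72),('mid',Rm((tyaw+ryaw)/2,np.radians(90),f),0.05),('place',Rm(ryaw,np.radians(140),f),.873)):
        print(f,nm,[wrist(R,j1,b).round(2) for b in(1.6,1.9)])
for k in(0,1):
    print('press',wrist(Ro.from_euler('xyz',[np.pi,0,tyaw+k*np.pi]),-.29,1.8).round(2), wrist(Ro.from_euler('xyz',[np.pi,0,tyaw+k*np.pi+np.pi/2]),-.29,1.8).round(2))
T=camera_model('top');S=camera_model('scene')
# bottle cap top, jar top, pot rim, cast hand base
print('bottle cap',onz(T,[[124,220]],200).round(),onz(S,[[420,203]],200).round(),'foot',onz(S,[[404,241]],5).round())
print('jar',onz(T,[[312,174]],75).round(),'pot',onz(T,[[213,185]],60).round(),'cast',onz(T,[[334,134]],5).round())
E
```

```text
off [ 0.  0. 90.]
0 grasp [array([ 0.58,  1.91, -2.07]), array([ 0.55,  1.65, -2.24])]
0 mid [array([ 0.  ,  1.54, -1.68]), array([ 0.  ,  1.24, -1.68])]
0 place [array([-0.82,  1.88, -1.26]), array([-0.77,  1.67, -1.04])]
1 grasp [array([0.58, 1.91, 1.07]), array([0.55, 1.65, 0.9 ])]
1 mid [array([0.  , 1.54, 1.46]), array([0.  , 1.24, 1.46])]
1 place [array([-0.82,  1.88,  1.88]), array([-0.77,  1.67,  2.1 ])]
press [-0.    1.34 -0.17] [ 0.    1.34 -1.74]
press [0.   1.34 2.97] [-0.    1.34  1.4 ]
bottle cap [[510. 425. 200.]] [[529. 422. 200.]] foot [[528. 432.   5.]]
jar [[646.  20.  75.]] pot [[615. 264.  60.]] cast [[771. -40.   5.]]
```

Request:
carry_out:
  slide:
    - [0.4, -1, 0]
    - [0.4, -1, 0]
    - [0.4, -1, 0]
    - [0.4, -1, 0]
    - [0.4, -1, 0]
    - [0.4, -1, 0]
    - [0.4, -1, 0]
  dr:
    - [0, 0, -0.1]
    - [0, 0, -0.1]
    - [0, 0, -0.1]
    - [0, 0, -0.1]
    - [0, 0, -0.1]
    - [0, 0, -0.1]
    - [0, 0, -0.1]
  gripper: [0, 0, 0, 0, 0, 0, 0]

```text
clock: 0.68
eef_pos: [338.3, 242.8, 302.6]
eef_rot: [-3.141, 0.001, 2.064]
wrist_force: [-0.7, -0.6, 0.5]
finger_gap: 50.8
finger_force: 0.0
```

Request:
carry_out:
  slide:
    - [0.4, -1, 0]
    - [0.4, -1, 0]
    - [0.4, -1, 0]
    - [0.4, -1, 0]
    - [0.4, -1, 0]
    - [0.4, -1, 0]
    - [0.4, -1, 0]
  dr:
    - [0, 0, -0.0985]
    - [0, 0, -0.0985]
    - [0, 0, -0.0985]
    - [0, 0, -0.0985]
    - [0, 0, -0.0985]
    - [0, 0, -0.0985]
    - [0, 0, -0.0985]
  gripper: [0, 0, 0, 0, 0, 0, 0]

```text
clock: 1.27
eef_pos: [438.4, -7.6, 302.5]
eef_rot: [-3.141, 0.001, 1.444]
wrist_force: [0.0, 0.7, 0.2]
finger_gap: 3.8
finger_force: 0.0
```

Request:
carry_out:
  slide:
    - [0.204, -0.574, 0]
    - [0.204, -0.574, 0]
    - [0.204, -0.574, 0]
    - [0.204, -0.574, 0]
    - [0.204, -0.574, 0]
    - [0.204, -0.574, 0]
  dr:
    - [0, 0, 0]
    - [0, 0, 0]
    - [0, 0, 0]
    - [0, 0, 0]
    - [0, 0, 0]
    - [0, 0, 0]
  gripper: [0, 0, 0, 0, 0, 0]

```text
clock: 1.77
eef_pos: [488.5, -148.4, 301.9]
eef_rot: [-3.14, -0.0, 1.445]
wrist_force: [0.2, -0.4, -0.7]
finger_gap: 0.6
finger_force: 0.0
```

```bash
python3 - <<'E'
from h import *
s=read_state();m=camera_model('wrist');im=camera('wrist');cv2.imwrite('pics/w1.png',im[:,:,::-1]);np.save('pics/w1.npy',im)
print(s['eef_pos'],s['eef_rot'],s['joints'].round(3),s['wrist_force'])
P=[tO+tx*45+[0,0,90]];print('press px',proj(m,P))
ty=np.array([-tx[1],tx[0],0])
print('mould corners pred',proj(m,[tO+tx*a+ty*b+[0,0,90] for a in(62,-78) for b in(-50,50)]).round(0))
E
```

```text
[ 488.53812806 -148.38076278  301.91372699] [-3.14018140e+00 -4.34792374e-04  1.44545434e+00] [-0.367  0.213  1.632  0.     1.298 -0.241] [ 0.16654198 -0.41397573 -0.69857964]
press px [[280.97733608 206.19038686]]
mould corners pred [[330. 190.]
 [232. 190.]
 [325. 312.]
 [237. 312.]]
```

View pics/w1.png

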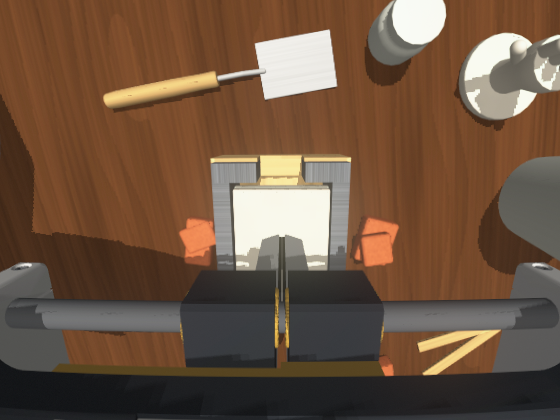

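Request:
carry_out:
  slide:
    - [0, 0.004, -0.15]
    - [0, 0.004, -0.3]
    - [0, 0.004, -0.4]
    - [0, 0.004, -0.43]
    - [0, 0.004, -0.44]
  dr:
    - [0, 0, 0]
    - [0, 0, 0]
    - [0, 0, 0]
    - [0, 0, 0]
    - [0, 0, 0]
  gripper: [0, 0, 0, 0, 0]

```text
clock: 2.23
eef_pos: [488.3, -145.4, 191.9]
eef_rot: [-3.139, -0.001, 1.449]
wrist_force: [0.2, 0.1, 0.7]
finger_gap: 0.4
finger_force: 0.0
```

Request:
carry_out:
  slide:
    - [0, 0, -0.016]
    - [0, 0, -0.032]
    - [0, 0, -0.048]
    - [0, 0, -0.064]
    - [0, 0, -0.08]
    - [0, 0, -0.092]
    - [0, 0, -0.104]
    - [0, 0, -0.112]
    - [0, 0, -0.12]
    - [0, 0, -0.12]
  dr:
    - [0, 0, 0]
    - [0, 0, 0]
    - [0, 0, 0]
    - [0, 0, 0]
    - [0, 0, 0]
    - [0, 0, 0]
    - [0, 0, 0]
    - [0, 0, 0]
    - [0, 0, 0]
    - [0, 0, 0]
  gripper: [0, 0, 0, 0, 0, 0, 0, 0, 0, 0]

```text
clock: 3.07
eef_pos: [488.5, -146.5, 162.3]
eef_rot: [-3.141, -0.0, 1.448]
wrist_force: [-0.5, 0.1, -0.1]
finger_gap: 0.7
finger_force: 0.0
```

Request:
carry_out:
  slide:
    - [0, 0, -0.012]
    - [0, 0, -0.02]
    - [0, 0, -0.028]
    - [0, 0, -0.036]
    - [0, 0, -0.044]
    - [0, 0, -0.044]
  dr:
    - [0, 0, 0]
    - [0, 0, 0]
    - [0, 0, 0]
    - [0, 0, 0]
    - [0, 0, 0]
    - [0, 0, 0]
  gripper: [0, 0, 0, 0, 0, 0]

```text
clock: 3.57
eef_pos: [490.7, -145.5, 155.7]
eef_rot: [3.134, -0.001, 1.448]
wrist_force: [-2.9, 19.2, 42.4]
finger_gap: 0.5
finger_force: 21.8
```

```bash
python3 - <<'E'
from h import *
s=read_state();print(s['eef_pos'],s['wrist_force'])
o=[]
for n in('top','scene'):
    im=camera(n);np.save(f'pics/{n}1.npy',im);o.append(im)
c=lambda im,x,y,w,h:cv2.resize(im[y:y+h,x:x+w],(400,400),interpolation=cv2.INTER_CUBIC)
cv2.imwrite('pics/c2.png',np.hstack([c(o[0],345,180,110,110),c(o[1],145,90,110,110)])[:,:,::-1])
E
```

```text
[ 490.74123619 -145.54304291  155.65790714] [-2.90549721 19.19537311 42.36199225]
```

View pics/c2.png

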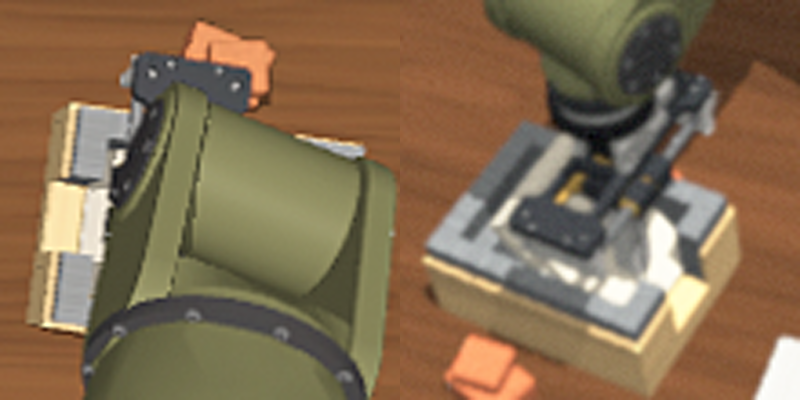

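Request:
carry_out:
  slide:
    - [0, 0, 0.044]
    - [0, 0.02, 0.1]
    - [0, 0.1, 0.25]
    - [0, 0.2, 0.4]
    - [0, 0.2, 0.4]
    - [0, 0.2, 0.4]
  dr:
    - [0, 0, 0]
    - [0, 0, 0]
    - [0, 0, 0]
    - [0, 0, 0]
    - [0, 0, 0]
    - [0, 0, 0]
  gripper: [0, 0, 0, 0, 0, 0]

```text
clock: 4.17
eef_pos: [489.2, -95.8, 253.6]
eef_rot: [3.137, 0.001, 1.449]
wrist_force: [-0.3, -0.7, -0.4]
finger_gap: 0.4
finger_force: 0.0
```

Request:
carry_out:
  slide:
    - [0, 0.5, 0.3]
    - [0, 0.5, 0.3]
    - [0, 0.5, 0.3]
    - [0, 0.5, 0.3]
    - [0, 0.5, 0.3]
  dr:
    - [0, 0, 0]
    - [0, 0, 0]
    - [0, 0, 0]
    - [0, 0, 0]
    - [0, 0, 0]
  gripper: [50, 50, 50, 50, 50]

```text
clock: 4.58
eef_pos: [489.0, 30.7, 327.5]
eef_rot: [3.14, -0.001, 1.45]
wrist_force: [0.3, -0.4, 0.0]
finger_gap: 29.9
finger_force: 0.0
```

```bash
python3 - <<'E'
from h import *
s=read_state();print(s['eef_pos'],s['wrist_force'],s['finger_gap'])
o=[]
for n in('top','scene'):
    im=camera(n);np.save(f'pics/{n}2.npy',im);o.append(im)
c=lambda im,x,y,w,h:cv2.resize(im[y:y+h,x:x+w],(400,400),interpolation=cv2.INTER_CUBIC)
cv2.imwrite('pics/c3.png',np.hstack([c(o[0],345,180,110,110),c(o[1],145,90,110,110)])[:,:,::-1])
E
```

```text
[488.98448906  30.66638583 327.52776311] [ 0.27830737 -0.40928142  0.00766125] 29.944444158750127
```

View pics/c3.png

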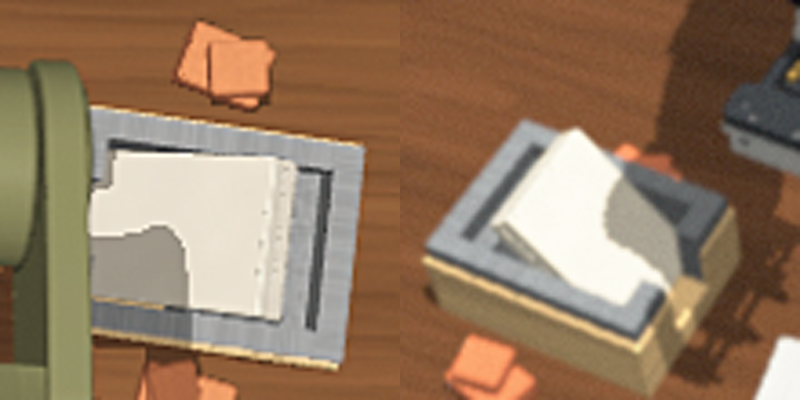

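```bash
python3 - <<'E'
from h import *
a=np.load('pics/top2.npy');b=np.load('pics/scene2.npy')
f=lambda im,x,y,w,h:cv2.resize(im[y:y+h,x:x+w],(400,600),interpolation=cv2.INTER_CUBIC)
i=np.hstack([f(a,400,215,40,60),f(b,165,115,40,60)])[:,:,::-1].copy()
i=np.clip((i.astype(float)-60)*1.25,0,255).astype(np.uint8)
for k in range(0,800,100): cv2.line(i,(k,0),(k,8),(0,0,255),1)
for k in range(0,600,100): cv2.line(i,(0,k),(8,k),(0,0,255),1);cv2.line(i,(400,k),(408,k),(0,0,255),1)
cv2.imwrite('pics/c4.png',i)
E
```

```text
(no output)
```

View pics/c4.png

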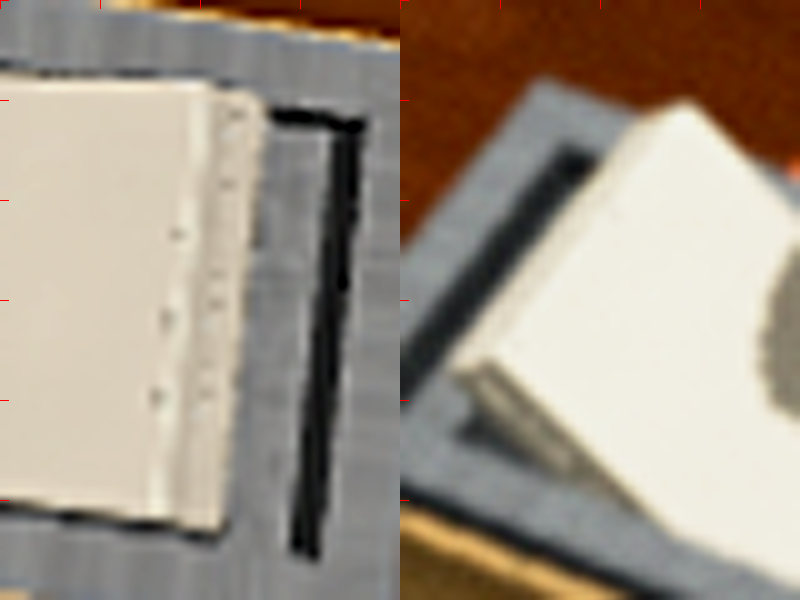

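```bash
python3 - <<'E'
from h import *
T=camera_model('top');S=camera_model('scene')
t=np.array([[208,83],[165,520],[262,98],[222,532]])/10+[400,215]
s=(np.array([[485,362],[690,100],[455,372],[630,128]])-[400,0])/10+[165,115]
p=tri(T,t,S,s);print(p.round(1))
Rt=np.c_[tx,[-tx[1],tx[0],0],[0,0,1]]
print('tray frame',((p[:,:3]-tO)@Rt).round(1))
E
```

```text
[[ 5.286e+02 -2.301e+02  1.213e+02  1.000e+00]
 [ 4.285e+02 -2.160e+02  1.262e+02  1.700e+00]
 [ 5.262e+02 -2.453e+02  1.084e+02  1.500e+00]
 [ 4.260e+02 -2.386e+02  1.028e+02  5.000e-01]]
tray frame [[-32.1 -49.7 121.3]
 [-30.5  51.5 126.2]
 [-47.5 -49.1 108.4]
 [-53.2  51.2 102.8]]
```

```bash
python3 - <<'E'
from h import *
R0=Ro.from_euler('xyz',[np.pi,0,2.69477-.1985*2*np.pi])
R1=Rm(tyaw,np.radians(47),1)
w=(R1*R0.inv()).as_rotvec(); print(w/(2*np.pi),np.degrees(np.linalg.norm(w)))
m=R1.as_matrix();print(m.round(3))
w2=(Rm(ryaw,np.radians(140),1)*R1.inv()).as_rotvec();print(w2/(2*np.pi),np.degrees(np.linalg.norm(w2)))
E
```

```text
[ 0.10418902  0.08121238 -0.23714941] 97.72567462908317
[[ 0.992 -0.09   0.084]
 [-0.123 -0.726  0.677]
 [ 0.    -0.682 -0.731]]
[-0.25782252 -0.04137     0.0690662 ] 97.2360392561939
```

Request:
carry_out:
  slide:
    - [-0.02, -0.14, 0]
    - [-0.03, -0.28, 0]
    - [-0.05, -0.42, 0]
    - [-0.06, -0.56, 0]
    - [-0.07, -0.7, 0]
    - [-0.08, -0.84, 0]
    - [-0.088, -1, 0]
    - [-0.088, -1, 0]
  dr:
    - [0.0521, 0.0406, -0.1186]
    - [0.0521, 0.0406, -0.1186]
    - [0.0521, 0.0406, -0.1186]
    - [0.0521, 0.0406, -0.1186]
    - [0.0521, 0.0406, -0.1186]
    - [0.0521, 0.0406, -0.1186]
    - [0.0521, 0.0406, -0.1186]
    - [0.0521, 0.0406, -0.1186]
  gripper: [50, 50, 50, 50, 50, 50, 50, 50]

```text
clock: 5.35
eef_pos: [464.7, -228.8, 323.6]
eef_rot: [-2.76, -0.155, 0.647]
wrist_force: [0.0, 0.2, 0.1]
finger_gap: 47.2
finger_force: 0.0
```

Request:
carry_out:
  slide:
    - [0, -0.1, 0]
    - [0, -0.2, 0]
    - [0, -0.3, 0]
    - [0, -0.386, 0]
    - [0, -0.386, 0]
    - [0, -0.386, -0.1]
    - [0, -0.386, -0.25]
    - [0, -0.386, -0.4]
    - [0, -0.386, -0.45]
    - [0, -0.386, -0.45]
  dr:
    - [0.0521, 0.0406, -0.1186]
    - [0.0521, 0.0406, -0.1186]
    - [0.0521, 0.0406, -0.1186]
    - [0.0521, 0.0406, -0.1186]
    - [0.0521, 0.0406, -0.1186]
    - [0.0521, 0.0406, -0.1186]
    - [0.0521, 0.0406, -0.1186]
    - [0.0521, 0.0406, -0.1186]
    - [0.0521, 0.0406, -0.1186]
    - [0.0521, 0.0406, -0.1186]
  gripper: [50, 50, 50, 50, 50, 50, 50, 50, 50, 50]

```text
clock: 6.18
eef_pos: [465.2, -318.3, 210.2]
eef_rot: [-2.387, 0.005, -0.125]
wrist_force: [0.3, -0.4, 0.6]
finger_gap: 46.6
finger_force: 0.0
```

```bash
python3 - <<'E'
from h import *
s=read_state();m=camera_model('wrist');im=camera('wrist');cv2.imwrite('pics/w2.png',im[:,:,::-1])
print(s['eef_pos'],s['eef_rot'],s['joints'].round(3),s['wrist_force'],s['finger_gap'])
R=rpy(s['eef_rot']).as_matrix();print(R.round(3))
ty=np.array([-tx[1],tx[0],0]);th=np.radians(47)
C=tO+tx*-39+ty*1+[0,0,119.5]
u=np.cos(th)*tx-np.sin(th)*np.array([0,0,1]);n=np.sin(th)*tx+np.cos(th)*np.array([0,0,1])
print('pred corners back-,back+,hol-,hol+',proj(m,[C+n*a+ty*b for a in(14,-14) for b in(-50,50)]).round(0).tolist())
print('tool frame of end centre',(C-s['eef_pos'])@R)
E
```

```text
[ 465.17576281 -318.34817217  210.22714368] [-2.38690559  0.00512712 -0.12500002] [-0.827  0.608  1.417  0.55   1.652  0.762] [ 0.28827699 -0.44493076  0.57542544] 46.57267415589459
[[ 0.992 -0.094  0.082]
 [-0.125 -0.722  0.68 ]
 [-0.005 -0.685 -0.728]]
pred corners back-,back+,hol-,hol+ [[258.0, 165.0], [261.0, 293.0], [298.0, 165.0], [296.0, 292.0]]
tool frame of end centre [  1.77188779  -2.33824826 126.73009283]
```

View pics/w2.png

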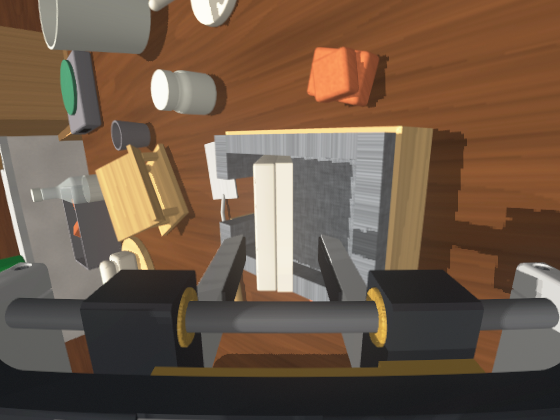

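Request:
carry_out:
  slide:
    - [0.014, 0.014, 0.014]
    - [0.014, 0.014, 0.014]
    - [0.018, 0.051, -0.026]
    - [0.022, 0.088, -0.066]
    - [0.027, 0.125, -0.105]
    - [0.03, 0.15, -0.132]
    - [0.032, 0.161, -0.144]
    - [0.032, 0.161, -0.144]
  dr:
    - [0, 0, 0]
    - [0, 0, 0]
    - [0, 0, 0]
    - [0, 0, 0]
    - [0, 0, 0]
    - [0, 0, 0]
    - [0, 0, 0]
    - [0, 0, 0]
  gripper: [50, 50, 50, 50, 50, 50, 50, 50]

```text
clock: 6.9
eef_pos: [474.9, -277.4, 178.6]
eef_rot: [-2.391, -0.001, -0.123]
wrist_force: [-0.0, -0.5, 0.3]
finger_gap: 47.1
finger_force: 0.0
```

```bash
python3 - <<'E'
from h import *
s=read_state();m=camera_model('wrist');im=camera('wrist');cv2.imwrite('pics/w3.png',im[:,:,::-1])
print(s['eef_pos'],s['eef_rot'],s['joints'].round(3),s['wrist_force'],s['finger_gap'])
E
```

```text
[ 474.93704939 -277.38861288  178.6203583 ] [-2.39147046e+00 -5.98450910e-04 -1.22851869e-01] [-0.769  0.607  1.502  0.576  1.549  0.755] [-0.04316587 -0.53479435  0.28328223] 47.07389862537421
```

View pics/w3.png

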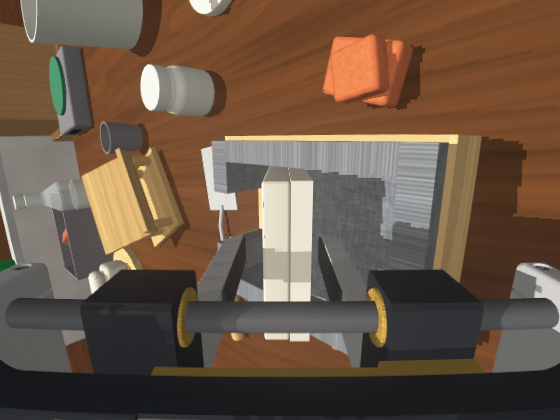

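```bash
python3 - <<'E'
from h import *
s=read_state();m=camera_model('wrist');R=rpy(s['eef_rot']).as_matrix();p=s['eef_pos']
for z in(60,70,80,90,100):
    q=proj(m,[p+R@[a,0,z] for a in(-50,0,50)]);print(z,q.round(0).tolist(),(proj(m,[p+R@[0,1,z]])-q[1]).round(2))
E
```

```text
60 [[281.0, 355.0], [281.0, 275.0], [281.0, 181.0]] [[1.89 0.  ]]
70 [[281.0, 343.0], [281.0, 267.0], [281.0, 178.0]] [[1.78 0.  ]]
80 [[281.0, 332.0], [281.0, 260.0], [281.0, 176.0]] [[1.69 0.  ]]
90 [[281.0, 323.0], [281.0, 254.0], [281.0, 174.0]] [[1.6 0. ]]
100 [[281.0, 314.0], [281.0, 248.0], [281.0, 172.0]] [[1.52 0.  ]]
```

Request:
carry_out:
  slide:
    - [0.02, -0.01, -0.01]
    - [0.02, -0.01, -0.01]
    - [0.02, -0.01, -0.01]
    - [0.02, -0.01, -0.01]
    - [0.02, -0.01, -0.01]
    - [0.02, -0.01, -0.01]
    - [0.02, -0.01, -0.01]
  dr:
    - [0, 0, 0]
    - [0, 0, 0]
    - [0, 0, 0]
    - [0, 0, 0]
    - [0, 0, 0]
    - [0, 0, 0]
    - [0, 0, 0]
  gripper: [50, 50, 15, 15, 15, 15, 15]
  newtons: 50

```text
clock: 7.53
eef_pos: [479.7, -280.2, 176.0]
eef_rot: [-2.391, -0.0, -0.123]
wrist_force: [-0.2, 0.5, 4.3]
finger_gap: 27.6
finger_force: 50.0
```

Request:
carry_out:
  slide:
    - [0, -0.01, 0.02]
    - [0, -0.03, 0.06]
    - [-0.01, -0.06, 0.11]
    - [-0.02, -0.09, 0.17]
    - [-0.02, -0.12, 0.24]
    - [-0.03, -0.15, 0.32]
    - [-0.03, -0.18, 0.4]
    - [-0.03, -0.2, 0.5]
    - [-0.03, -0.22, 0.6]
    - [-0.03, -0.22, 0.64]
  dr:
    - [0, 0, 0]
    - [0, 0, 0]
    - [0, 0, 0]
    - [0, 0, 0]
    - [0, 0, 0]
    - [0, 0, 0]
    - [0, 0, 0]
    - [0, 0, 0]
    - [0, 0, 0]
    - [0, 0, 0]
  gripper: [15, 15, 15, 15, 15, 15, 15, 15, 15, 15]

```text
clock: 8.37
eef_pos: [471.9, -336.5, 339.4]
eef_rot: [-2.395, -0.003, -0.125]
wrist_force: [-0.2, -0.1, -2.9]
finger_gap: 27.7
finger_force: 50.0
```

```bash
python3 - <<'E'
from h import *
s=read_state();print(s['eef_pos'],s['eef_rot'],s['joints'].round(3),s['wrist_force'],s['moment'],s['finger_gap'],s['finger_force'])
a=camera('top');b=camera('scene');np.save('pics/top3.npy',a);np.save('pics/scene3.npy',b)
w=camera('wrist')
R=rpy(s['eef_rot'])
w2=(Rm(ryaw,np.radians(138.5),1)*R.inv()).as_rotvec();print((w2/(2*np.pi)).round(4),np.degrees(np.linalg.norm(w2)))
f=lambda im,x,y,w,h:cv2.resize(im[y:y+h,x:x+w],(400,400),interpolation=cv2.INTER_CUBIC)
cv2.imwrite('pics/c5.png',np.hstack([f(w,100,100,320,320),f(b,120,60,140,140)])[:,:,::-1])
E
```

```text
[ 471.94675011 -336.49514107  339.40835266] [-2.39477697 -0.00326454 -0.12473045] [-0.838  0.519  1.238  0.57   1.875  0.892] [-0.21190923 -0.05617005 -2.92494849] [-0.95854047  0.2387034   0.01077125] 27.707124191547422 49.9973863363266
[-0.2532 -0.04    0.0696] 95.61976352215197
```

View pics/c5.png

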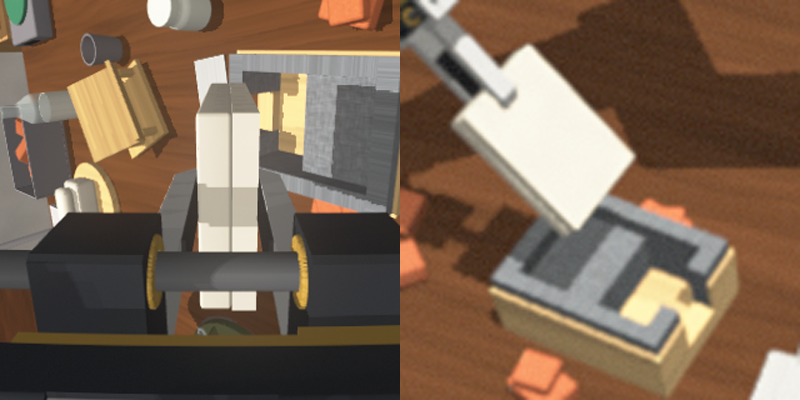

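```bash
python3 - <<'E'
from h import *
from scipy.optimize import least_squares
s=read_state();R=rpy(s['eef_rot']).as_matrix();p=s['eef_pos'];S=camera_model('scene')
px=np.array([[633,157],[575,232],[527,45],[455,122]],float);px=(px-[400,0])/(400/140)+[120,60]
def X(v):
    e,dx,psi,phi=v;Q=Ro.from_euler('yx',[psi,phi]).as_matrix()
    # order: far/low-x, far/high-x, near/low-x, near/high-x (world x ~ tool x)
    L=np.array([[-50,-14,70],[50,-14,70],[-50,-14,-70],[50,-14,-70.]])
    return (L@Q.T+[dx,0,e+70])@R.T+p
for fr in(0,1):
    f=lambda v:np.r_[(proj(S,X([v[0],v[1],v[2]*fr,v[3]*fr]))-px).ravel()]
    r=least_squares(f,[68,0,0,0]);print(r.x.round(3),r.fun.round(1))
E
```

```text
[69.573 -0.724  0.     0.   ] [-0.5  0.4 -0.5  0.4 -0.6  0.2  1.5 -0.9]
[ 7.0065e+01 -8.2500e-01  3.0000e-03  4.3000e-02] [ 0.1  0.2 -0.1  0.1 -1.1  0.5  1.  -0.7]
```

Request:
carry_out:
  slide:
    - [0, 0.08, 0.05]
    - [0, 0.19, 0.1]
    - [0, 0.31, 0.16]
    - [0, 0.43, 0.2]
    - [0, 0.55, 0.2]
    - [0, 0.67, 0.2]
    - [0, 0.79, 0.2]
    - [0, 0.9, 0.2]
    - [0, 0.96, 0.2]
  dr:
    - [-0.01, -0.0016, 0.0027]
    - [-0.02, -0.0032, 0.0054]
    - [-0.03, -0.0048, 0.0081]
    - [-0.04, -0.0064, 0.0108]
    - [-0.05, -0.008, 0.0134]
    - [-0.06, -0.0096, 0.0161]
    - [-0.07, -0.0112, 0.0188]
    - [-0.08, -0.0128, 0.0215]
    - [-0.0859, -0.0138, 0.023]
  gripper: [15, 15, 15, 15, 15, 15, 15, 15, 15]

```text
clock: 9.27
eef_pos: [471.5, -92.5, 384.2]
eef_rot: [-2.93, -0.106, 0.058]
wrist_force: [0.3, -0.3, -4.3]
finger_gap: 27.3
finger_force: 50.0
```

Request:
carry_out:
  slide:
    - [0, 0.08, 0]
    - [0, 0.19, 0]
    - [0, 0.31, 0]
    - [0, 0.43, 0]
    - [0, 0.55, 0]
    - [0, 0.67, 0]
    - [0, 0.79, 0]
    - [0, 0.9, 0]
    - [0, 0.96, 0]
  dr:
    - [-0.01, -0.0016, 0.0027]
    - [-0.02, -0.0032, 0.0054]
    - [-0.03, -0.0048, 0.0081]
    - [-0.04, -0.0064, 0.0108]
    - [-0.05, -0.008, 0.0134]
    - [-0.06, -0.0096, 0.0161]
    - [-0.07, -0.0112, 0.0188]
    - [-0.08, -0.0128, 0.0215]
    - [-0.0859, -0.0138, 0.023]
  gripper: [15, 15, 15, 15, 15, 15, 15, 15, 15]

```text
clock: 10.02
eef_pos: [471.3, 147.6, 383.5]
eef_rot: [2.803, -0.105, 0.268]
wrist_force: [-0.4, 0.1, -5.0]
finger_gap: 27.8
finger_force: 50.0
```

Request:
carry_out:
  slide:
    - [-0.01, 0.08, 0]
    - [-0.02, 0.18, 0]
    - [-0.03, 0.28, 0]
    - [-0.04, 0.38, 0]
    - [-0.05, 0.48, 0]
    - [-0.06, 0.56, 0]
    - [-0.068, 0.597, -0.05]
    - [-0.068, 0.597, -0.12]
    - [-0.068, 0.597, -0.18]
    - [-0.068, 0.597, -0.2]
  dr:
    - [-0.01, -0.0016, 0.0027]
    - [-0.02, -0.0032, 0.0054]
    - [-0.03, -0.0048, 0.0081]
    - [-0.04, -0.0064, 0.0108]
    - [-0.05, -0.008, 0.0134]
    - [-0.06, -0.0096, 0.0161]
    - [-0.07, -0.0112, 0.0188]
    - [-0.08, -0.0128, 0.0215]
    - [-0.0859, -0.0138, 0.023]
    - [-0.0859, -0.0138, 0.023]
  gripper: [15, 15, 15, 15, 15, 15, 15, 15, 15, 15]

```text
clock: 10.85
eef_pos: [454.1, 294.2, 330.8]
eef_rot: [2.267, 0.008, 0.444]
wrist_force: [0.2, 0.1, -4.4]
finger_gap: 27.4
finger_force: 50.0
```

```bash
python3 - <<'E'
from h import *
s=read_state();R=rpy(s['eef_rot']).as_matrix();p=s['eef_pos']
print(p,s['eef_rot'],s['joints'].round(3),s['wrist_force'],s['finger_gap'])
for n in('top','scene','wrist'):
    np.save(f'pics/{n}4.npy',camera(n))
c=p+R@[-1,0,139.5];n=-R[:,1];print('tilt',np.degrees(np.arccos(n[2])),'u',R[:,2].round(3))
Rr=np.c_[rx,[-rx[1],rx[0],0],[0,0,1]];print('centre in foot frame',(c-foot)@Rr,'target 44.6 0 55.7; y axis angle',np.degrees(np.arctan2(*(-(R[:,0]@Rr))[:2][::1])))
err=(Rm(ryaw,np.radians(140),1)*Ro.from_matrix(R).inv()).as_rotvec();print('rot err/2pi',(err/2/np.pi).round(4))
tgt=foot+rx*44.6+[0,0,55.7]-Rm(ryaw,np.radians(140),1).apply([-1,0,139.5]);print('TCP target',tgt)
E
```

```text
[454.06933787 294.23700316 330.77742283] [2.26698624 0.0080379  0.44404581] [ 0.743  0.383  1.491 -0.821  1.6    1.986] [ 0.20019236  0.06476953 -4.3658493 ] 27.43074101898014
tilt 140.1090419686721 u [ 0.325 -0.695 -0.641]
centre in foot frame [ 25.44057275   2.24315782 191.32715391] target 44.6 0 55.7; y axis angle -0.14195096262637008
rot err/2pi [ 0.0008 -0.001  -0.0004]
TCP target [447.57509309 312.16259373 195.36887155]
```

Request:
carry_out:
  slide:
    - [-0.013, 0.028, -0.08]
    - [-0.013, 0.028, -0.17]
    - [-0.013, 0.028, -0.26]
    - [-0.013, 0.028, -0.34]
    - [-0.013, 0.028, -0.39]
    - [-0.013, 0.028, -0.425]
    - [-0.013, 0.028, -0.425]
  dr:
    - [0, 0, 0]
    - [0, 0, 0]
    - [0, 0, 0]
    - [0, 0, 0]
    - [0, 0, 0]
    - [0, 0, 0]
    - [0, 0, 0]
  gripper: [15, 15, 15, 15, 15, 15, 15]

```text
clock: 11.58
eef_pos: [451.9, 300.8, 228.7]
eef_rot: [2.27, 0.0, 0.441]
wrist_force: [-0.4, -0.5, -4.1]
finger_gap: 27.5
finger_force: 50.0
```

```bash
python3 - <<'E'
from h import *
s=read_state();R=rpy(s['eef_rot']).as_matrix();p=s['eef_pos']
print(p,s['wrist_force'])
tgt=np.array([447.6,312.2,195.4]);d=tgt-p;print('d',d,'slope',d@(-R[:,2]),'normal',d@R[:,1])
# ledge/board edges in new top & scene images: wood mask of base far edge
for n in('top','scene','wrist'):
    np.save(f'pics/{n}5.npy',camera(n))
# rest refine by wrist: board lower area vs mould? print nothing
E
```

```text
[451.93953716 300.79819417 228.68017304] [-0.3789434  -0.47056794 -4.05369474]
d [ -4.33953716  11.40180583 -33.28017304] slope -12.105159521182635 normal -33.301199934419515
```

Request:
carry_out:
  slide:
    - [-0.009, 0.019, -0.025]
    - [-0.017, 0.037, -0.05]
    - [-0.022, 0.047, -0.062]
    - [-0.026, 0.056, -0.074]
    - [-0.026, 0.056, -0.074]
  dr:
    - [0, 0, 0]
    - [0, 0, 0]
    - [0, 0, 0]
    - [0, 0, 0]
    - [0, 0, 0]
  gripper: [15, 15, 15, 15, 15]

```text
clock: 12.15
eef_pos: [445.0, 315.5, 210.1]
eef_rot: [2.269, 0.0, 0.442]
wrist_force: [0.5, 0.7, -5.1]
finger_gap: 27.2
finger_force: 50.0
```

Request:
carry_out:
  slide:
    - [-0.003, 0.006, -0.008]
    - [-0.0055, 0.012, -0.015]
    - [-0.0075, 0.016, -0.0215]
    - [-0.0075, 0.016, -0.0215]
  dr:
    - [0, 0, 0]
    - [0, 0, 0]
    - [0, 0, 0]
    - [0, 0, 0]
  gripper: [15, 15, 15, 15]

```text
clock: 12.48
eef_pos: [443.4, 319.1, 205.2]
eef_rot: [2.27, -0.001, 0.442]
wrist_force: [-0.4, -0.6, -4.3]
finger_gap: 27.9
finger_force: 50.0
```

Nominal remaining normal distance about 2–3 mm; creep in.

Request:
carry_out:
  slide:
    - [-0.0015, 0.003, -0.004]
    - [-0.003, 0.006, -0.008]
    - [-0.003, 0.006, -0.008]
  dr:
    - [0, 0, 0]
    - [0, 0, 0]
    - [0, 0, 0]
  gripper: [15, 15, 15]

```text
clock: 12.73
eef_pos: [442.7, 320.6, 203.4]
eef_rot: [2.27, -0.001, 0.441]
wrist_force: [-0.0, -0.4, -3.7]
finger_gap: 27.4
finger_force: 50.0
```

Request:
carry_out:
  slide:
    - [-0.0015, 0.003, -0.004]
    - [-0.003, 0.006, -0.008]
    - [-0.003, 0.006, -0.008]
  dr:
    - [0, 0, 0]
    - [0, 0, 0]
    - [0, 0, 0]
  gripper: [15, 15, 15]

```text
clock: 12.98
eef_pos: [442.4, 321.4, 202.5]
eef_rot: [2.266, -0.001, 0.441]
wrist_force: [2.1, -7.4, 5.2]
finger_gap: 27.7
finger_force: 50.0
```

Request:
carry_out:
  slide:
    - [0.001, -0.002, 0.002]
    - [0.005, -0.01, -0.006]
    - [0.009, -0.018, -0.013]
    - [0.013, -0.027, -0.021]
    - [0.013, -0.027, -0.021]
  dr:
    - [0, 0, 0]
    - [0, 0, 0]
    - [0, 0, 0]
    - [0, 0, 0]
    - [0, 0, 0]
  gripper: [15, 15, 15, 15, 15]

```text
clock: 13.4
eef_pos: [444.8, 316.7, 198.7]
eef_rot: [2.27, -0.004, 0.442]
wrist_force: [-15.3, 11.4, 21.6]
finger_gap: 27.6
finger_force: 50.1
```

Request:
carry_out:
  slide:
    - [0.0025, -0.0055, -0.005]
    - [0.004, -0.0085, -0.0077]
    - [0.004, -0.0085, -0.0077]
  dr:
    - [0, 0, 0]
    - [0, 0, 0]
    - [0, 0, 0]
  gripper: [15, 15, 15]

```text
clock: 13.65
eef_pos: [445.0, 316.5, 198.7]
eef_rot: [2.272, -0.007, 0.444]
wrist_force: [-33.6, 28.8, 39.5]
finger_gap: 27.9
finger_force: 50.1
```

Request:
carry_out:
  slide:
    - [-0.004, 0.008, 0.007]
    - [-0.007, 0.015, 0.0135]
    - [-0.007, 0.015, 0.0135]
  dr:
    - [0, 0, 0]
    - [0, 0, 0]
    - [0, 0, 0]
  gripper: [15, 15, 15]

```text
clock: 13.9
eef_pos: [444.8, 317.1, 198.6]
eef_rot: [2.269, -0.002, 0.442]
wrist_force: [1.8, -1.6, 6.5]
finger_gap: 27.6
finger_force: 50.0
```

Request:
carry_out:
  slide:
    - [0, 0, 0]
    - [0, 0, 0]
    - [0, 0, 0]
  dr:
    - [0, 0, 0]
    - [0, 0, 0]
    - [0, 0, 0]
  gripper: [15, 15, 15]
  newtons: 3

```text
clock: 14.15
eef_pos: [444.9, 316.9, 198.4]
eef_rot: [2.269, -0.002, 0.441]
wrist_force: [-0.2, -0.1, 7.9]
finger_gap: 28.2
finger_force: 3.0
```

Request:
carry_out:
  slide:
    - [0, 0, 0]
    - [0, 0, 0]
    - [0, 0, 0]
    - [0, 0, 0]
    - [0, 0, 0]
  dr:
    - [0, 0, 0]
    - [0, 0, 0]
    - [0, 0, 0]
    - [0, 0, 0]
    - [0, 0, 0]
  gripper: [33, 37, 42, 48, 50]

```text
clock: 14.57
eef_pos: [444.5, 316.8, 197.5]
eef_rot: [2.27, -0.001, 0.441]
wrist_force: [-0.7, -0.2, -0.0]
finger_gap: 46.1
finger_force: 0.0
```

```bash
python3 - <<'E'
from h import *
s=read_state();print(s['eef_pos'],s['wrist_force'],s['finger_gap'])
w5=np.load('pics/wrist5.npy');w=camera('wrist');np.save('pics/wrist6.npy',w)
# end-face mask of mould in wrist view before/after release
for im in(w5,w):
    m=((im.min(2)>120)&((im.max(2).astype(int)-im.min(2))<45)).astype(np.uint8);m[270:]=0;m[:120]=0;m[:,:200]=0;m[:,370:]=0
    c=max(cv2.findContours(m,0,1)[0],key=cv2.contourArea);print(cv2.boundingRect(c),cv2.minAreaRect(c))
E
```

```text
[444.49383857 316.83962527 197.53816403] [-0.67414734 -0.16345069 -0.01625281] 46.09023053224095
(257, 167, 54, 103) ((283.5, 218.0), (53.0, 102.0), 0.0)
(258, 167, 75, 103) ((295.0, 218.0), (102.0, 74.0), 90.0)
```

Request:
carry_out:
  slide:
    - [-0.01, 0.02, 0.018]
    - [-0.03, 0.063, 0.058]
    - [-0.06, 0.126, 0.116]
    - [-0.09, 0.188, 0.173]
    - [-0.119, 0.25, 0.23]
    - [-0.119, 0.25, 0.4]
    - [-0.119, 0.25, 0.5]
    - [-0.119, 0.25, 0.5]
  dr:
    - [0, 0, 0]
    - [0, 0, 0]
    - [0, 0, 0]
    - [0, 0, 0]
    - [0, 0, 0]
    - [0, 0, 0]
    - [0, 0, 0]
    - [0, 0, 0]
  gripper: [50, 50, 50, 50, 50, 50, 50, 50]

```text
clock: 15.28
eef_pos: [414.8, 380.4, 328.6]
eef_rot: [2.273, -0.009, 0.442]
wrist_force: [0.2, -0.9, 0.0]
finger_gap: 46.9
finger_force: 0.0
```

```bash
python3 - <<'E'
from h import *
s=read_state();print(s['eef_pos'],s['wrist_force'])
T=camera_model('top');S=camera_model('scene')
c=foot+rx*44.6+[0,0,55.7];M=Rm(ryaw,np.radians(140),1).as_matrix();u=M[:,2];n=-M[:,1];y=np.cross(n,u)
for nme,m in(('top',T),('scene',S)):
    im=camera(nme);np.save(f'pics/{nme}7.npy',im)
    # hollow-side face corners
    q=proj(m,[c-14*n+a*70*u+b*50*y for a,b in((1,1),(1,-1),(-1,-1),(-1,1))]);print(nme,'pred',q.round(0).tolist(),q.mean(0).round(1))
    x0,y0=q.min(0).astype(int)-15;x1,y1=q.max(0).astype(int)+15
    k=np.zeros(im.shape[:2],np.uint8);i=im.astype(int);mm=(i.min(2)>110)&(i.max(2)-i.min(2)<48);k[y0:y1,x0:x1]=mm[y0:y1,x0:x1]
    cc=max(cv2.findContours(k,0,1)[0],key=cv2.contourArea);r=cv2.minAreaRect(cc);print(cv2.boxPoints(r).round(0).tolist(),np.round(r[0],1),cv2.contourArea(cc),cv2.contourArea(q.astype(np.float32)))
E
```

```text
[414.76183966 380.42194548 328.62718845] [ 0.15143511 -0.85249467  0.04634825]
top pred [[262.0, 243.0], [246.0, 206.0], [197.0, 220.0], [214.0, 262.0]] [229.6 232.6]
[[192.0, 226.0], [246.0, 205.0], [263.0, 247.0], [209.0, 268.0]] [227.4 236.5] 2412.0 2189.2388477700297
scene pred [[308.0, 182.0], [313.0, 214.0], [359.0, 191.0], [351.0, 159.0]] [332.6 186.5]
[[299.0, 180.0], [353.0, 155.0], [369.0, 190.0], [315.0, 215.0]] [333.9 185.3] 1896.5 1569.9048379459418
```

```bash
python3 -c "
from cell import *
print(sign_off())"
```

```text
the job is handed in; nothing more can be done
None
```

I rocked the mould up, turned it over and set it hollow side up on the slanted rest with its low end at the ledge. I then released it and handed the job in at about 15 s. The last camera check put it within a few pixels of its target place, but sign-off returned no verdict.

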